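# Run the locked dish carriage under the microscope lens

## Robot

A 6-joint arm with a two-finger parallel gripper is mounted at the origin on the work surface. World frame = base frame: x ahead of the robot, y to its left, z up, the work surface at z = 0. Lengths are in m, angles in rad, forces in N, time in s.
With the tool pointing down it reaches from about 0.425 to 0.95 m from the base axis. Payload 3.5 kg.
Tool frame: the origin (TCP) lies between the finger pads; the fingertips stand 25 mm ahead of it and the grasp point (between the pads) lies 6 mm ahead of it (ctrl.finger_overhang is the distance from the TCP to the fingertips, in m); x points along the fingers, y is the direction in which the jaws open and shut, and the axes are right-handed (so a half turn about x gives the same grasp; the last joint's range is limited). The gripper opens to 85 mm and grips with 20 to 120 N. Pads are 22 mm wide; open, the fingers measure 114 mm over their backs; the gripper's body (76 mm by 85 mm) begins 54 mm behind the grasp point. The pads swing forward as they close: fully open they stand 13 mm farther back than shut.
Start: joints at [-1.367, 0.286, 1.577, -0, 1.279, -0.15], TCP at [0.234, -0.633, 0.256] pointing down, gripper open.
Joint ranges: [-2.77, 2.77], [-0.9, 2.22], [0.21, 2.48], [-1.53, 4.67], [0.24, 2.81], [-2.84, 2.84]. Speed limits (rad/s): [2.79, 2.79, 3.14, 3.14, 3.14, 3.14].

## Interface

Orientations are given as a unit quaternion [x, y, z, w].
In Python, from plant import ctrl gives the robot as it stands.
- The arm moves only by the tool play_rows, never from a script. Its argument "targets" is a list of rows, each an object with "delta_pos": the shift along the world's x, y, z normalised to -1 to 1, where 1 is 1000 mm, a list of three; "delta_rot": the turn, a rotation vector about the world's x, y, z normalised to -1 to 1, where 1 is pi rad, a list of three; "claw": the finger opening in mm, from 0 to 85.4. In form: [{"delta_pos": [tx, ty, tz], "delta_rot": [wx, wy, wz], "claw": claw}, ...]. A call has 1 to 20 rows; each row is the pose to reach, as a shift and turn from the pose measured when the call began, turning the shorter way round; what a row does not reach only later rows make up. A row lasts 1/12 s, in which the tool goes at most 41.7 mm and 7.16 degrees, less where a joint would pass 70% of its speed; a pose out of reach is approached as far as the arm can. A call with a number of a shift or a turn outside -1 to 1 is refused whole. A call with a gripper value outside its range is refused whole. The fingers move at their own pace and stop on an object; "newtons" is the grip in N (left out, the last holds). Time passes only in rows, so rows that repeat a pose let the fingers close. It gives the time, the measured TCP pose, the force and the opening at its end, in the units of the state.
- ctrl.get_state(): the state, without advancing time (a new reading comes with each control period).
- ctrl.read_camera(name): name is "scene" or "top"; returns the picture (420x560x3 uint8, blue, green, red); there is no depth.
- ctrl.calibration(name): a dict with "fx", "fy", "cx", "cy" (pixels), "k1" (the pictures are not rectified: a ray, as slopes to the right and down, at radius r is drawn at 1 + k1 r^2 times it, then the intrinsics apply), "camera_from_world" (4x4, takes a point from world to camera coordinates). Camera axes: x right, y down, z forward; pixel columns grow to the right and rows downward; lengths in m; the calibration is good to about 2 mm. A picture is of the moment at which its call begins. calibration takes no time and is no camera call.
- ctrl.sign_off(): hands the job in, once; it reports no verdict.
The state is a dict: "time": time; "qpos": joint angles; "dq": joint speeds; "joint_efforts": joint torques, N m; "eef_pos": TCP position; "tcp_rot": TCP orientation; "contact_force": force on the tool from outside, world axes, zero at the start; "wrist_torque": the same for the moment, N m; "opening": opening from 0.0 (shut) to 1.0 (fully open).
Only numpy, scipy, OpenCV 4.12 (cv2) and the standard library are available. Lean on these libraries where they do the work, as an engineer would, in place of code of your own. Each camera call takes 0.05 s, during which the arm holds its last target. There are 200 camera calls.

## Task

Bring the clipped-in dish under the microscope lens: with the fingertips press the round lock button on the carriage and, keeping it held down all the way, push the carriage along its rail until it is fully home against the end stop. Then let the button come up so that it locks the carriage there, and move clear. Do not grasp or lift anything, do not touch the dish, and leave the other things standing on the board where they are.

Things in the scene. Friction and masses are not known exactly. Their poses are not given: they have to be found in the camera images.
- stage: Fixed dark breadboard, 300 (x) by 510 mm (y), 12 mm thick; origin on the bench under the rail's centreline. The 40 mm wide rail runs along its y axis (y -235 to 175 mm); the carriage slides towards +y to an end stop block at y 160 mm, 52 mm above the bench. Beyond stands a white microscope column (y 178 to 253 mm). Loose things stand on both sides of the rail.
- carriage (a joint): Position (m) of the black carriage plate (70 mm wide, 245 long, top 46 mm above the bench): 0 at the rear, 0.14 against the end stop; grows along the stage's +y. Starts locked at 0. With the button down it slides with 1 to 2 N. With the button up a pin locks it: the rail has a notch every 20 mm, the last at the end stop.
- lock_button (a joint): Travel (m) of the lock button: 0 up (locked), 0.006 fully down; grows as it is pressed. The spring needs about 4 N to start and 7 N at the bottom. The lock pin is clear of its notch from 2.5 mm down; hold it about 4 mm down or more. Let go, the button springs up and the pin drops into the notch it is at, or the next one it meets.
- button_top (a point): Centre of the flat top of the round steel lock button, 30 mm in diameter, near the carriage's end away from the lens; rides with it. 64 mm above the bench when up, 58 mm fully pressed (straight down). The black collar round it, 40 mm in diameter, is 56 mm above the bench. Axes as the stage's: y points along the slide to the end stop. In the stage frame: x 0, y -190 mm + carriage position.
- fence_top (a point): Centre of the top edge of the upright aluminium push tab on the carriage, 50 mm wide (x), 10 mm thick (y), top 80 mm above the bench, standing 30 mm from the button's centre on the side towards the lens (25 mm from centre to the tab's face). Fingers pressing on the button may push against it.
- dish: Clear round dish, 58 mm in diameter and 14 mm high, clipped to the carriage 160 mm from the button's centre towards the lens, origin at the centre of its underside, 46 mm above the bench. Rides with the carriage; not to be touched.
- lens (a point): Centre of the lens's lower face, 88 mm above the bench, barrel up to 48 mm across, fixed at y 110 mm of the stage. The black head above it is 75 mm wide, from y 80 mm to the column, 277 to 332 mm above the bench. With the carriage home the dish is centred below it and the button is 160 mm away.
- slide_box: Grey and white slide box, 37 x 85 x 30 mm, loose bystander; origin under its centre.
- objective: Steel objective lens standing on the board, 32 mm in diameter, 42 mm high, loose bystander; origin under its centre.
- jar: Small glass jar with white cap, 36 mm in diameter, 42 mm high, loose bystander; origin under its centre.
- hex_driver: Black-handled driver lying on the board, 130 mm long, loose bystander.
- spare_dish: Clear stack of spare dishes, 55 mm in diameter, 26 mm high, loose bystander; origin under its centre.
- amber_bottle: Amber bottle, 38 mm in diameter, 65 mm high, loose bystander; origin under its centre.
- post_foot: Steel post on a round foot 44 mm in diameter, 50 mm high, loose bystander; origin under its centre.

How it is judged:
By the outcome, as a careful person would: the job done as asked, in the order asked, and still so for the second after the job is handed in, with the robot touching nothing.
It also fails if it takes over 32 s, if anything falls off the work surface, if the arm or the gripper's body presses on something with over 40 N, if the wrist force passes 120 N, or if a joint passes its speed limit or range.

## Working session

There is one attempt and no reset: what is moved stays moved. The work goes in short steps, Python scripts to look and compute and a tool call to move; the robot and the scene stay as the last step left them, time stands still between calls to the robot, and variables do not carry over. Pictures are saved under pics/ and viewed, about 8 in all and at most 12, crops included, and the job is handed in when it is done.

Besides the shell and the picture viewer there is one more tool, called after "Request:" as name(argument=value, ...) on one line, values as JSON. play_rows: Moves the arm, as the interface text tells. Its arguments: {"type":"object","properties":{"targets":{"type":"array"},"newtons":{"type":"number"}},"required":["targets"]}

```bash
mkdir -p pics; python3 - <<'E'
from plant import ctrl
import cv2,numpy as np
for n in("scene","top"):
    cv2.imwrite(f"pics/{n}0.png",ctrl.read_camera(n)); c=ctrl.calibration(n)
    print(n,c["fx"],c["cx"],c["cy"],c["k1"]);print(np.round(c["camera_from_world"],3))
s=ctrl.get_state();print(s)
print(ctrl.finger_overhang)
E
```

```text
scene 392.35122412189503 276.8679399852797 208.29056382436576 -0.07021079260293683
[[ 0.354  0.935 -0.006 -0.274]
 [ 0.783 -0.299 -0.545 -0.382]
 [-0.512  0.188 -0.838  1.064]
 [ 0.     0.     0.     1.   ]]
top 419.893641402631 283.4876575864024 210.42891796388093 -0.06343998453288359
[[ 0.028 -1.     0.011  0.051]
 [-0.995 -0.029 -0.095  0.608]
 [ 0.096 -0.008 -0.995  0.662]
 [ 0.     0.     0.     1.   ]]
{'time': 0.1, 'qpos': array([-1.36697658e+00,  2.87077407e-01,  1.57803218e+00,  1.50867787e-05,
        1.27860245e+00, -1.49988100e-01]), 'dq': array([ 1.16343247e-03, -2.25062279e-03, -5.99503015e-03, -1.13101121e-03,
       -1.28813812e-03, -6.15920973e-05]), 'joint_efforts': array([ 6.27340651e-04, -4.07297695e+01, -2.93699366e+01, -1.47966252e-04,
        3.42660518e-03, -2.91027170e-06]), 'eef_pos': array([ 0.23379633, -0.63264021,  0.25508437]), 'tcp_rot': array([-0.69605597, -0.12518613,  0.6960861 , -0.12368777]), 'contact_force': array([-0.83218814, -0.90607124, -0.45341092]), 'wrist_torque': array([-0.03039644,  0.00315518,  0.04576656]), 'opening': 1.0026135007756019}
0.025
```

View pics/scene0.png

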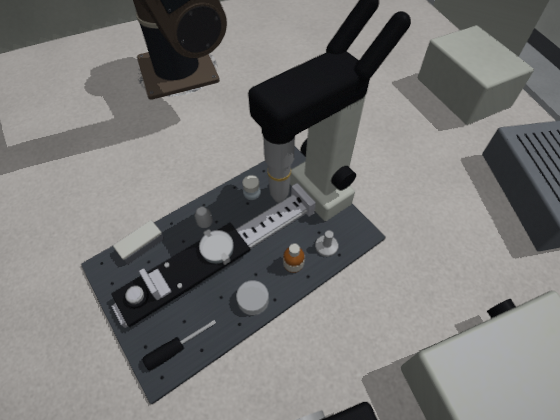

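View pics/top0.png

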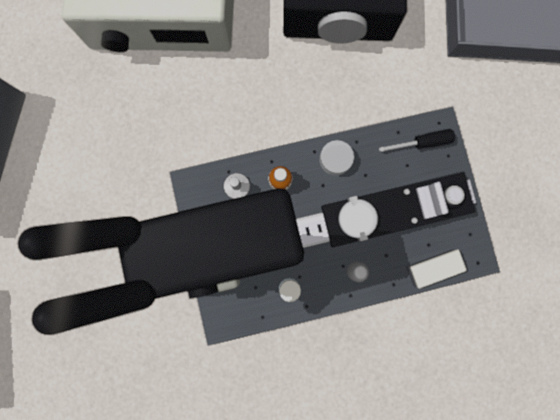

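Scene view: button near (135,295), tab (155,283), dish (216,246). Top view: button (455,195), tab (432,199), dish (358,218), board corners (453,107), (498,271), (208,345), (170,172).

```bash
cat > h.py <<'E'
from plant import ctrl
import cv2,numpy as np
def ray(n,p):
    c=ctrl.calibration(n);T=np.array(c["camera_from_world"])
    K=np.array([[c["fx"],0,c["cx"]],[0,c["fy"],c["cy"]],[0,0,1]])
    u=cv2.undistortPoints(np.array([[p]],float),K,np.array([c["k1"],0,0,0]))[0,0]
    return -T[:3,:3].T@T[:3,3],T[:3,:3].T@np.array([*u,1])
def onz(n,p,z):
    o,d=ray(n,p);return (o+d*(z-o[2])/d[2])
def pix(n,P):
    c=ctrl.calibration(n);T=np.array(c["camera_from_world"])
    K=np.array([[c["fx"],0,c["cx"]],[0,c["fy"],c["cy"]],[0,0,1]])
    return cv2.projectPoints(np.array(P,float).reshape(-1,1,3),cv2.Rodrigues(T[:3,:3])[0],T[:3,3],K,np.array([c["k1"],0,0,0]))[0][:,0]
E
python3 - <<'E'
from h import *
for n,z,p in[("top",.012,(453,107)),("top",.012,(498,271)),("top",.012,(208,345)),("top",.012,(170,172)),("top",.064,(455,195)),("scene",.064,(135,294)),("top",.06,(358,217)),("scene",.06,(216,245)),("top",.08,(432,199))]: print(n,p,onz(n,p,z).round(4))
out=[]
for n,(x,y) in(("scene",(150,285)),("top",(440,198))):
    im=cv2.imread(f"pics/{n}0.png")[y-35:y+35,x-45:x+45]
    out.append(cv2.resize(im,None,fx=6,fy=6,interpolation=cv2.INTER_CUBIC)[:, :])
cv2.imwrite("pics/c1.png",cv2.resize(np.vstack(out),None,fx=.7,fy=.7))
E
```

```text
top (453, 107) [ 0.7993 -0.2248  0.012 ]
top (498, 271) [ 0.5149 -0.2996  0.012 ]
top (208, 345) [0.3819 0.1862 0.012 ]
top (170, 172) [0.668  0.2634 0.012 ]
top (455, 195) [ 0.6354 -0.2033  0.064 ]
scene (135, 294) [ 0.6386 -0.2005  0.064 ]
top (358, 217) [ 0.5963 -0.0489  0.06  ]
scene (216, 245) [ 0.5956 -0.0478  0.06  ]
top (432, 199) [ 0.6257 -0.16    0.08  ]
```

View pics/c1.png

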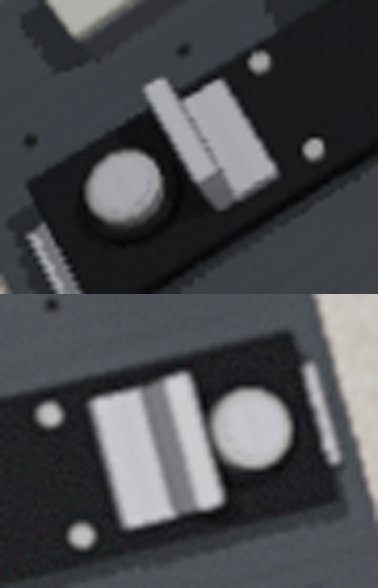

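Crops confirm the button centre (scene 134,294; top 455,194.7). The button is at about (0.637, -0.202) and the slide direction about (-0.26, 0.966), so the jaw axis needs a -5° turn. I'll move above the button with the fingers shut.

Request:
play_rows(targets=[{"delta_pos":[0.402,0.436,0],"delta_rot":[0,0,-0.0286],"claw":0},{"delta_pos":[0.402,0.436,0],"delta_rot":[0,0,-0.0286],"claw":0},{"delta_pos":[0.402,0.436,0],"delta_rot":[0,0,-0.0286],"claw":0},{"delta_pos":[0.402,0.436,0],"delta_rot":[0,0,-0.0286],"claw":0},{"delta_pos":[0.402,0.436,0],"delta_rot":[0,0,-0.0286],"claw":0},{"delta_pos":[0.402,0.436,0],"delta_rot":[0,0,-0.0286],"claw":0},{"delta_pos":[0.402,0.436,0],"delta_rot":[0,0,-0.0286],"claw":0},{"delta_pos":[0.402,0.436,0],"delta_rot":[0,0,-0.0286],"claw":0},{"delta_pos":[0.402,0.436,0],"delta_rot":[0,0,-0.0286],"claw":0},{"delta_pos":[0.402,0.436,0],"delta_rot":[0,0,-0.0286],"claw":0},{"delta_pos":[0.402,0.436,0],"delta_rot":[0,0,-0.0286],"claw":0},{"delta_pos":[0.402,0.436,0],"delta_rot":[0,0,-0.0286],"claw":0},{"delta_pos":[0.402,0.436,0],"delta_rot":[0,0,-0.0286],"claw":0},{"delta_pos":[0.402,0.436,0],"delta_rot":[0,0,-0.0286],"claw":0},{"delta_pos":[0.402,0.436,-0.03],"delta_rot":[0,0,-0.0286],"claw":0},{"delta_pos":[0.402,0.436,-0.06],"delta_rot":[0,0,-0.0286],"claw":0},{"delta_pos":[0.402,0.436,-0.09],"delta_rot":[0,0,-0.0286],"claw":0},{"delta_pos":[0.402,0.436,-0.125],"delta_rot":[0,0,-0.0286],"claw":0},{"delta_pos":[0.402,0.436,-0.125],"delta_rot":[0,0,-0.0286],"claw":0},{"delta_pos":[0.402,0.436,-0.125],"delta_rot":[0,0,-0.0286],"claw":0}])

```text
time: 1.77
eef_pos: [0.6339, -0.1957, 0.127]
tcp_rot: [-0.699, -0.095, 0.703, -0.091]
contact_force: [0.4, -0.2, 0.6]
opening: -0.001
```

```bash
python3 - <<'E'
from h import *
s=ctrl.get_state();print(s["time"],s["eef_pos"],s["contact_force"],s["opening"])
from scipy.spatial.transform import Rotation as R
r=R.from_quat(s["tcp_rot"]).as_matrix();print(r.round(3)); tip=s["eef_pos"]+.025*r[:,0]
a=ctrl.read_camera("scene");b=ctrl.read_camera("top")
print("tip px",pix("scene",tip),pix("top",tip))
cv2.imwrite("pics/s1.png",cv2.resize(a[180:360,60:300],None,fx=3,fy=3));cv2.imwrite("pics/t1.png",b)
E
```

```text
1.7667 [ 0.63394151 -0.1957066   0.12699591] [ 0.36492858 -0.18633484  0.5994834 ] -0.001298510741376746
[[-0.006  0.261 -0.965]
 [ 0.005 -0.965 -0.261]
 [-1.    -0.007  0.005]]
tip px [[130.11840643 281.63907289]] [[460.46438161 192.58076096]]
```

View pics/s1.png

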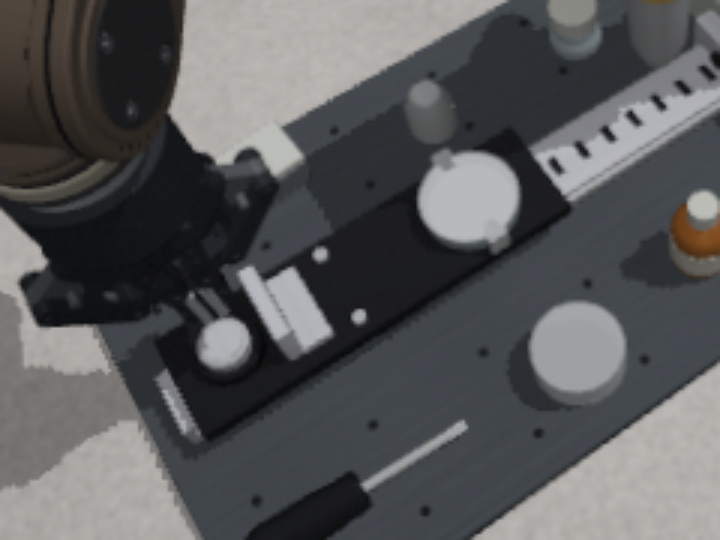

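View pics/t1.png

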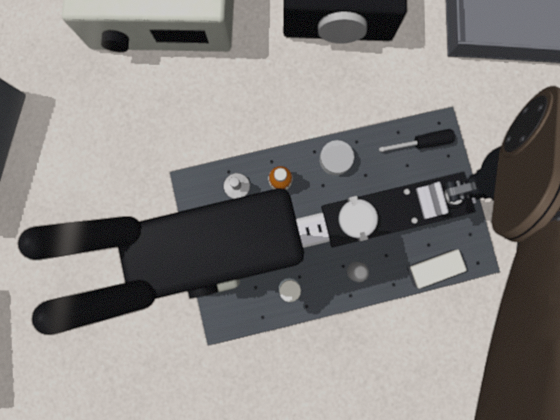

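The scene crop shows the shut fingertips just above the button, in line with the projected tip, and the tab is clear ahead. The top view shows the wrist well away from the microscope head. I'll descend and feel for the button.

Request:
play_rows(targets=[{"delta_pos":[0.001,-0.002,-0.015],"delta_rot":[0,0,0],"claw":0},{"delta_pos":[0.001,-0.002,-0.03],"delta_rot":[0,0,0],"claw":0},{"delta_pos":[0.001,-0.002,-0.035],"delta_rot":[0,0,0],"claw":0},{"delta_pos":[0.001,-0.002,-0.039],"delta_rot":[0,0,0],"claw":0},{"delta_pos":[0.001,-0.002,-0.039],"delta_rot":[0,0,0],"claw":0},{"delta_pos":[0.001,-0.002,-0.039],"delta_rot":[0,0,0],"claw":0}])

```text
time: 2.37
eef_pos: [0.6377, -0.1992, 0.0928]
tcp_rot: [0.702, 0.093, -0.7, 0.093]
contact_force: [0.6, 0.5, 0.5]
opening: -0.005
```

Request:
play_rows(targets=[{"delta_pos":[-0.001,0.003,-0.003],"delta_rot":[0,0,0],"claw":0},{"delta_pos":[-0.001,0.003,-0.006],"delta_rot":[0,0,0],"claw":0},{"delta_pos":[-0.001,0.003,-0.006],"delta_rot":[0,0,0],"claw":0},{"delta_pos":[-0.001,0.003,-0.006],"delta_rot":[0,0,0],"claw":0}])

```text
time: 2.7
eef_pos: [0.6372, -0.1961, 0.088]
tcp_rot: [0.702, 0.093, -0.7, 0.093]
contact_force: [0.1, 1.5, 3.5]
opening: 0.0
```

Request:
play_rows(targets=[{"delta_pos":[0,0,-0.002],"delta_rot":[0,0,0],"claw":0},{"delta_pos":[0,0,-0.004],"delta_rot":[0,0,0],"claw":0},{"delta_pos":[0,0,-0.006],"delta_rot":[0,0,0],"claw":0},{"delta_pos":[0,0,-0.006],"delta_rot":[0,0,0],"claw":0},{"delta_pos":[0,0,-0.006],"delta_rot":[0,0,0],"claw":0}])

```text
time: 3.12
eef_pos: [0.6373, -0.1961, 0.0831]
tcp_rot: [0.702, 0.093, -0.7, 0.093]
contact_force: [-3.3, 1.6, 7.4]
opening: -0.0
```

The button is down about 5 mm at 7 N. Next is the first half of the push, held slightly deeper.

Request:
play_rows(targets=[{"delta_pos":[0,0,-0.002],"delta_rot":[0,0,0],"claw":0},{"delta_pos":[-0.001,0.004,-0.002],"delta_rot":[0,0,0],"claw":0},{"delta_pos":[-0.002,0.008,-0.002],"delta_rot":[0,0,0],"claw":0},{"delta_pos":[-0.003,0.012,-0.002],"delta_rot":[0,0,0],"claw":0},{"delta_pos":[-0.0045,0.017,-0.002],"delta_rot":[0,0,0],"claw":0},{"delta_pos":[-0.006,0.022,-0.002],"delta_rot":[0,0,0],"claw":0},{"delta_pos":[-0.007,0.027,-0.002],"delta_rot":[0,0,0],"claw":0},{"delta_pos":[-0.0085,0.032,-0.002],"delta_rot":[0,0,0],"claw":0}])

```text
time: 3.78
eef_pos: [0.6291, -0.1655, 0.083]
tcp_rot: [0.702, 0.092, -0.7, 0.094]
contact_force: [-3.0, -2.8, 7.8]
opening: 0.002
```

```bash
python3 - <<'E'
from h import *
s=ctrl.get_state();print(s["time"],s["eef_pos"],s["contact_force"])
a=ctrl.read_camera("scene")
cv2.imwrite("pics/s2.png",cv2.resize(a[180:360,60:300],None,fx=3,fy=3))
E
```

```text
3.7833 [ 0.62910249 -0.16549459  0.08302674] [-2.98264947 -2.78890871  7.84365231]
```

View pics/s2.png

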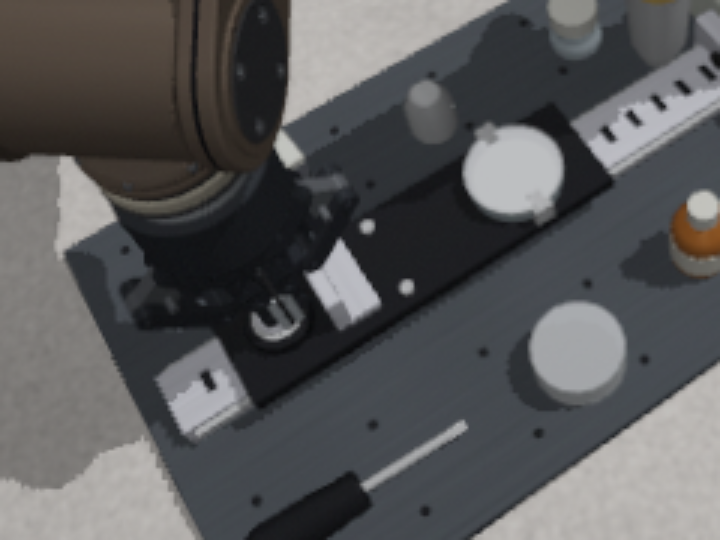

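The carriage has slid about 30 mm: the rail shows behind it, the dish has moved to about (513,170) in the crop, and the button is held down. I'll continue.

Request:
play_rows(targets=[{"delta_pos":[-0.0015,0.005,-0.002],"delta_rot":[0,0,0],"claw":0},{"delta_pos":[-0.0025,0.01,-0.002],"delta_rot":[0,0,0],"claw":0},{"delta_pos":[-0.004,0.015,-0.002],"delta_rot":[0,0,0],"claw":0},{"delta_pos":[-0.0055,0.02,-0.002],"delta_rot":[0,0,0],"claw":0},{"delta_pos":[-0.0065,0.025,-0.002],"delta_rot":[0,0,0],"claw":0},{"delta_pos":[-0.008,0.03,-0.002],"delta_rot":[0,0,0],"claw":0},{"delta_pos":[-0.0095,0.035,-0.002],"delta_rot":[0,0,0],"claw":0},{"delta_pos":[-0.011,0.04,-0.002],"delta_rot":[0,0,0],"claw":0},{"delta_pos":[-0.012,0.045,-0.002],"delta_rot":[0,0,0],"claw":0},{"delta_pos":[-0.0135,0.05,-0.002],"delta_rot":[0,0,0],"claw":0},{"delta_pos":[-0.015,0.055,-0.002],"delta_rot":[0,0,0],"claw":0},{"delta_pos":[-0.016,0.06,-0.002],"delta_rot":[0,0,0],"claw":0}])

```text
time: 4.83
eef_pos: [0.613, -0.1057, 0.083]
tcp_rot: [0.702, 0.092, -0.7, 0.095]
contact_force: [-5.9, -2.5, 10.9]
opening: -0.003
```

Request:
play_rows(targets=[{"delta_pos":[-0.002,0.005,-0.001],"delta_rot":[0,0,0],"claw":0},{"delta_pos":[-0.0035,0.01,-0.001],"delta_rot":[0,0,0],"claw":0},{"delta_pos":[-0.005,0.015,-0.001],"delta_rot":[0,0,0],"claw":0},{"delta_pos":[-0.0065,0.02,-0.001],"delta_rot":[0,0,0],"claw":0},{"delta_pos":[-0.0075,0.025,-0.001],"delta_rot":[0,0,0],"claw":0},{"delta_pos":[-0.009,0.03,-0.001],"delta_rot":[0,0,0],"claw":0},{"delta_pos":[-0.0105,0.035,-0.001],"delta_rot":[0,0,0],"claw":0},{"delta_pos":[-0.0115,0.039,-0.001],"delta_rot":[0,0,0],"claw":0},{"delta_pos":[-0.0125,0.042,-0.001],"delta_rot":[0,0,0],"claw":0}])

```text
time: 5.58
eef_pos: [0.6016, -0.0642, 0.0835]
tcp_rot: [0.703, 0.092, -0.699, 0.096]
contact_force: [-0.2, -1.1, 6.1]
opening: 0.0
```

Request:
play_rows(targets=[{"delta_pos":[-0.0005,0.002,-0.002],"delta_rot":[0,0,0],"claw":0},{"delta_pos":[-0.001,0.004,-0.002],"delta_rot":[0,0,0],"claw":0},{"delta_pos":[-0.0015,0.006,-0.002],"delta_rot":[0,0,0],"claw":0},{"delta_pos":[-0.002,0.008,-0.002],"delta_rot":[0,0,0],"claw":0},{"delta_pos":[-0.002,0.008,-0.002],"delta_rot":[0,0,0],"claw":0}])

```text
time: 6.0
eef_pos: [0.6011, -0.0577, 0.0834]
tcp_rot: [0.704, 0.09, -0.698, 0.098]
contact_force: [-0.6, -3.3, 7.0]
opening: -0.002
```

```bash
python3 - <<'E'
from h import *
s=ctrl.get_state();print(s["time"],s["eef_pos"],s["contact_force"])
a=ctrl.read_camera("scene")
cv2.imwrite("pics/s3.png",cv2.resize(a[130:330,120:380],None,fx=3,fy=3))
E
```

```text
6.0 [ 0.60108499 -0.0577041   0.08340931] [-0.58231706 -3.32989593  6.99683166]
```

View pics/s3.png

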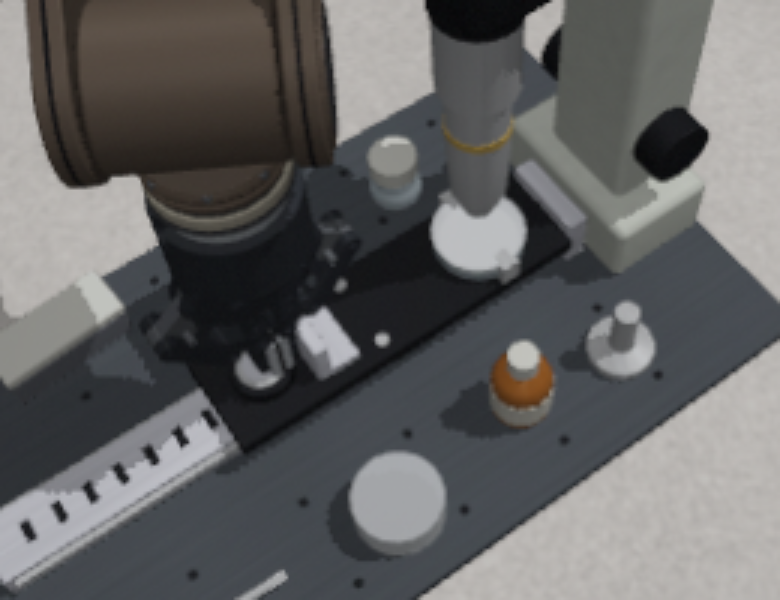

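The carriage front looks to be at the end stop (crop ~570,240), with the dish under the barrel. I'll push a bit more to confirm a firm stop.

Request:
play_rows(targets=[{"delta_pos":[-0.001,0.003,-0.002],"delta_rot":[0,0,0],"claw":0},{"delta_pos":[-0.002,0.006,-0.002],"delta_rot":[0,0,0],"claw":0},{"delta_pos":[-0.0025,0.009,-0.002],"delta_rot":[0,0,0],"claw":0},{"delta_pos":[-0.0025,0.009,-0.002],"delta_rot":[0,0,0],"claw":0},{"delta_pos":[-0.0025,0.009,-0.002],"delta_rot":[0,0,0],"claw":0}])

```text
time: 6.47
eef_pos: [0.6014, -0.055, 0.0835]
tcp_rot: [0.706, 0.087, -0.696, 0.104]
contact_force: [2.1, -16.7, 1.6]
opening: -0.002
```

It is firmly against the stop (17 N). I'll lift straight up with light forward pressure so the pin drops in, then move clear.

Request:
play_rows(targets=[{"delta_pos":[-0.001,0.004,0.001],"delta_rot":[0,0,0],"claw":0},{"delta_pos":[-0.001,0.003,0.004],"delta_rot":[0,0,0],"claw":0},{"delta_pos":[-0.0005,0.002,0.007],"delta_rot":[0,0,0],"claw":0},{"delta_pos":[0,0.001,0.01],"delta_rot":[0,0,0],"claw":0},{"delta_pos":[0,0,0.013],"delta_rot":[0,0,0],"claw":0},{"delta_pos":[0.001,-0.003,0.02],"delta_rot":[0,0,0],"claw":0},{"delta_pos":[0.001,-0.003,0.035],"delta_rot":[0,0,0],"claw":0},{"delta_pos":[0.001,-0.003,0.06],"delta_rot":[0,0,0],"claw":0},{"delta_pos":[0.005,-0.02,0.09],"delta_rot":[0,0,0],"claw":0},{"delta_pos":[0.01,-0.055,0.12],"delta_rot":[0,0,0],"claw":0},{"delta_pos":[0.02,-0.09,0.13],"delta_rot":[0,0,0],"claw":0},{"delta_pos":[0.03,-0.13,0.13],"delta_rot":[0,0,0],"claw":0},{"delta_pos":[0.03,-0.17,0.13],"delta_rot":[0,0,0],"claw":0},{"delta_pos":[0.03,-0.21,0.13],"delta_rot":[0,0,0],"claw":0},{"delta_pos":[0.03,-0.25,0.13],"delta_rot":[0,0,0],"claw":0},{"delta_pos":[0.03,-0.29,0.13],"delta_rot":[0,0,0],"claw":0},{"delta_pos":[0.03,-0.29,0.13],"delta_rot":[0,0,0],"claw":0},{"delta_pos":[0.03,-0.29,0.13],"delta_rot":[0,0,0],"claw":0}])

```text
time: 7.97
eef_pos: [0.6308, -0.3468, 0.2132]
tcp_rot: [0.706, 0.086, -0.696, 0.102]
contact_force: [0.5, 0.0, -0.6]
opening: -0.003
```

```bash
python3 - <<'E'
from h import *
s=ctrl.get_state();print(s["time"],s["eef_pos"],s["contact_force"])
a=ctrl.read_camera("scene");b=ctrl.read_camera("top")
cv2.imwrite("pics/s4.png",cv2.resize(a[150:350,70:370],None,fx=2.6,fy=2.6,interpolation=cv2.INTER_CUBIC));cv2.imwrite("pics/t4.png",cv2.resize(b[90:350,160:510],None,fx=2.2,fy=2.2))
u=np.array([-.2605,.9655,0]);B=np.array([.637,-.202,.064])
for c in(.12,.14):
  P=B+c*u
  print(c,"scene crop",((pix("scene",P)-[70,150])*2.6).round(1),"pressed",((pix("scene",P-[0,0,.006])-[70,150])*2.6).round(1),"top crop",((pix("top",P)-[160,90])*2.2).round(1))
E
```

```text
7.9667 [ 0.63084605 -0.3467578   0.21319929] [ 0.4680907   0.04912846 -0.56934879]
0.12 scene crop [[328.3 274.6]] pressed [[329.9 278.5]] top crop [[488.7 267.2]]
0.14 scene crop [[353.9 259.1]] pressed [[355.3 263.1]] top crop [[461.8 273.7]]
```

View pics/s4.png

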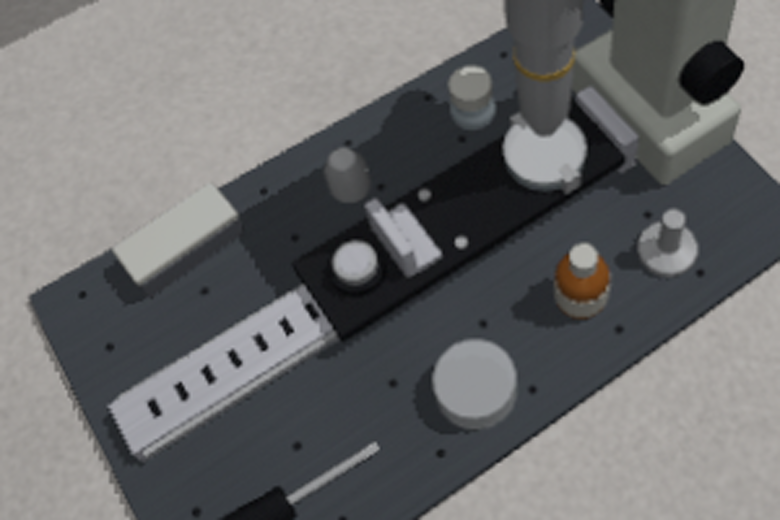

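View pics/t4.png

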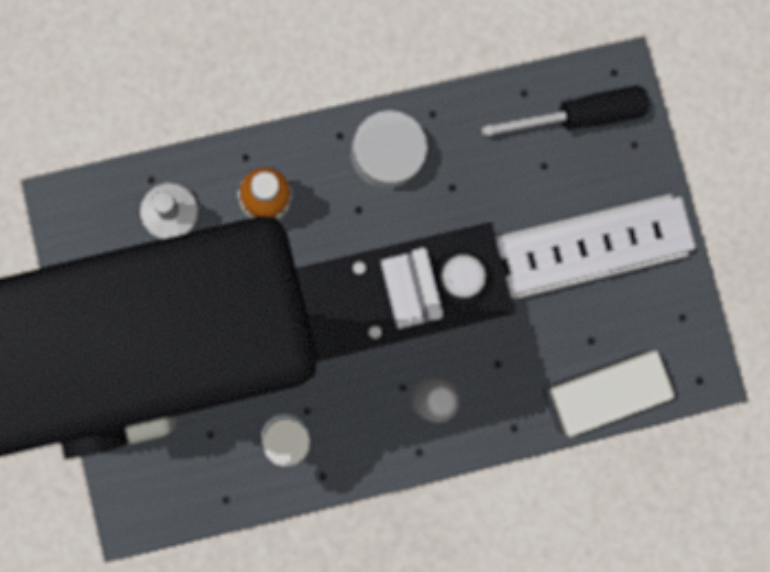

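Scene crop: button at (355,261). Top crop: button at (463,276), against a predicted (462,274) at 0.14. The carriage is at the stop and the bystanders look unmoved. One numeric check remains: button height and bystander shift before and after.

```bash
python3 - <<'E'
from h import *
u=np.array([-.2605,.9655,0]);B=np.array([.637,-.202,.064])
def obs(n,im,p):
    g=cv2.cvtColor(im,cv2.COLOR_BGR2GRAY);x,y=p.round().astype(int)
    m=np.zeros_like(g);cv2.circle(m,(int(x),int(y)),12,255,-1)
    m=((g>110)&(m>0)).astype(np.uint8)
    k,l,st,c=cv2.connectedComponentsWithStats(m);i=l[y,x];return c[i],st[i]
new={n:ctrl.read_camera(n) for n in("scene","top")}
for n in new:
    old=cv2.imread(f"pics/{n}0.png")
    for c,im in((0,old),(.14,new[n])):
        p=pix(n,B+c*u)[0];o,st=obs(n,im,p)
        print(n,c,"pred",p.round(2),"obs",o.round(2),st,"z64",onz(n,o,.064).round(4))
old=cv2.imread("pics/top0.png")
d=cv2.absdiff(old,new["top"]).max(2)
for nm,(x,y) in dict(box=(438,269),obj=(358,272),jar=(290,290),driver=(417,143),spare=(337,157),amber=(280,178),post=(236,186)).items():
    a,b=[cv2.cvtColor(i,cv2.COLOR_BGR2GRAY)[y-18:y+18,x-18:x+18].astype(np.float32) for i in(old,new["top"])]
    print(nm,np.round(cv2.phaseCorrelate(a,b)[0],2),d[y-18:y+18,x-18:x+18].mean().round(1))
s=ctrl.get_state();print(s["time"],s["contact_force"],np.abs(s["dq"]).max())
E
```

```text
scene 0 pred [133.97 293.41] obs [134.04 293.81] [126 286  17  16 215] z64 [ 0.6377 -0.202   0.064 ]
scene 0.14 pred [206.12 249.64] obs [206.04 249.92] [198 243  17  15 192] z64 [ 0.601  -0.0671  0.064 ]
top 0 pred [454.22 193.98] obs [454.28 194.59] [445 186  19  18 274] z64 [ 0.636  -0.2021  0.064 ]
top 0.14 pred [369.91 214.41] obs [370.17 215.01] [361 206  19  19 293] z64 [ 0.5996 -0.0673  0.064 ]
box [ 0.03 -0.02] 1.7
obj [ 0.05 -0.06] 2.6
jar [-0.06  0.02] 2.4
driver [0.07 0.  ] 2.7
spare [ 0.04 -0.05] 1.8
amber [-0.11  0.1 ] 2.9
post [ 0.04 -0.06] 2.4
8.1667 [-0.32864351  0.47995051 -0.17049257] 0.005396824576265352
```

```bash
python3 -c "
from plant import ctrl
print(ctrl.sign_off())"
```

```text
the job is handed in; nothing more can be done
None
```

The carriage is home against the end stop with the lock button back up, and I handed the job in at about 8.2 s. I pressed the button about 5 mm with the shut fingertips and kept it down for the whole slide. I then lifted straight up with light forward pressure so the pin could drop in, and moved clear.

- **Carriage:** it travelled 139.6 to 139.8 mm by the two cameras, against 140 mm for fully home. Pushing on met firm resistance of about 17 N.
- **Button:** its height in the scene view fits fully up; a pin resting on the rail would have shown about 0.9 px lower. I did not tug the carriage to test the lock.
- **Other things:** the seven bystanders shifted by 0.11 px or less along each image axis in the top view. The robot read no contact afterwards.
- **One odd reading:** during the final push the vertical force dropped to 1.6 N. The fingertips stayed at the same height, so I read this as friction on the push tab rather than the button rising.

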